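# Unlock the rice cooker and pop its lid

## Robot

A 6-joint arm with a two-finger parallel gripper is mounted at the origin on a cart in front of the work surface, level with it; the furniture and walls round the work are solid. World frame = base frame: x ahead of the robot, y to its left, z up, the work surface at z = 0. Lengths are in m, angles in rad, forces in N, time in s.
With the tool pointing down it reaches from about 0.375 to 0.9 m from the base axis. Payload 3.1 kg.
Tool frame: the origin (TCP) lies midway between the tips of the shut fingers; the grasp point (between the pads) lies 19 mm behind it; z points along the fingers, y is the line along which they close (so a half turn about z gives the same grasp; the last joint's range is limited). The gripper opens to 85 mm and grips with 20 to 120 N. Pads are 22 mm wide; open, the fingers measure 114 mm over their backs; the gripper's body (76 mm by 85 mm) begins 54 mm behind the grasp point. The pads swing forward as they close: fully open they stand 13 mm farther back than shut.
Start: joints at [-1.298, 0.527, 1.433, -0, 1.181, -0.178], TCP at [0.273, -0.562, 0.231] pointing down, gripper open.
Joint ranges: [-3.08, 3.08], [-0.75, 2.2], [0.22, 2.44], [-1.43, 4.57], [0, 2.65], [-2.85, 2.85]. Speed limits (rad/s): [2.79, 2.79, 3.14, 3.14, 3.14, 3.14].

## Interface

Orientations are given as a unit quaternion [x, y, z, w].
In Python, from station import manip gives the robot as it stands.
- The arm moves only by the tool drive_tool, never from a script. Its argument "motion" is a list that holds one entry, the list of rows, each a list of 5 numbers: the finger opening in mm, from 0 to 85.4, then the shift along the tool's x, y, z in units of 30 mm (1.0 is 30 mm), then the turn about the tool's z in units of 8 degrees (1.0 is 8 degrees). In form: [[[fingers, x, y, z, yaw], ...]]. A call has 1 to 10 rows; each row is the pose to reach, as a shift and turn from the pose commanded when the call began, along the tool's axes at that moment; what a row does not reach only later rows make up. A row lasts 1/10 s, in which the tool goes at most 50 mm and 8.59 degrees, less where a joint would pass 70% of its speed; a pose out of reach is approached as far as the arm can. A call with a gripper value outside its range is refused whole. The fingers move at their own pace and stop on an object; "squeeze" is the grip in N (left out, the last holds). Time passes only in rows, so rows that repeat a pose let the fingers close. It gives the time, the measured TCP pose, the force, the opening and the grip force at its end, in the units of the state.
- manip.sense(): the state, without advancing time (a new reading comes with each control period).
- manip.snapshot(name): name is "side" or "top" or "wrist"; returns the picture (384x512x3 uint8, red, green, blue); there is no depth.
- manip.camera_model(name): a dict with "fov_y" (degrees; the focal length in pixels is half the picture's height over the tangent of half this angle, whatever the lens; pixels are square), "cx", "cy" (the principal point, pixels), "origin" and "orientation" of the camera in the world. Camera axes: x right, y up, looking along -z (the intrinsics and any distortion apply to the point x, -y, -z); pixel columns grow to the right and rows downward; lengths in m; the calibration is good to about 2 mm. A picture is of the moment at which its call begins: read the wrist's pose just before it. camera_model takes no time and is no camera call; for the wrist camera it gives the pose at the moment of the call.
- manip.sign_off(): hands the job in; it is judged then, once.
The state is a dict: "t": time; "q": joint angles; "qd": joint speeds; "tau": joint torques, N m; "tcp_pos": TCP position; "tool_rot": TCP orientation; "force": force on the tool from outside, world axes, zero at the start; "ft_torque": the same for the moment, N m; "finger_gap": opening from 0.0 (shut) to 1.0 (fully open); "gripper_force": force on a finger pad.
Only numpy, scipy, OpenCV 4.12 (cv2) and the standard library are available. Lean on these libraries where they do the work, as an engineer would, in place of code of your own. Each camera call takes 0.05 s, during which the arm holds its last target. There are 200 camera calls.

## Task

Open the rice cooker so that the rice can be served: slide the orange child-lock tab on its front deck all the way to its unlocked end, then press the white lid button that the tab was blocking and let the spring swing the lid fully open. Leave the tab unlocked, and do not disturb the other things on the worktop.

Things in the scene. Friction and masses are not known exactly. Their poses are not given: they have to be found in the camera images.
- cooker: white rounded-rectangle rice cooker with a steel band, fixed on the worktop. Origin: on the worktop under the pot's axis; z up; its -x points to its front (towards the robot but for its yaw), its +y to the robot's left. In its frame (m): body x -0.195 to 0.117, y +-0.106; flat black control deck at the front, x -0.175 to -0.104, top z 0.127; behind it the lid, x -0.090 to 0.106, top z 0.163.
- lock_tab (a joint): travel (m) of the orange child-lock tab along the cooker's +y (left, away from the button): 0 locked, 0.025 unlocked end stop; starts at 0 to 0.004. About 2 N of friction; stays where left. Its bolt lies flat on the deck, 18 mm wide, top z 0.136; locked, it reaches 13 mm under the button's plate and blocks it; clear from 0.013 on. A green mark beside the button then shows.
- tab_fin (a point): centre of the top of the tab's upright orange thumb fin: 26 mm along the cooker's x, 12 mm along its y, 20 mm high above the bolt, top z 0.157. In the cooker's frame x -0.150, y 0.034 + lock_tab. Locked, 43 mm are free above the bolt between the button's plate and the fin: closed fingertips fit in there to push the fin left.
- lid_button (a joint): angle (rad) of the lid button, a rocker on a pin along the cooker's y, 42 mm behind its plate's centre: 0 up, 0.167 fully pressed; the plate's centre goes down 7 mm and tips forward. Sprung: 1 N at first, 2.5 to 4 N fully down; comes up when let go. Locked, it stops at about 0.025. Its hook lets the lid go at 0.06 to 0.10. Pin and hook lie behind the plate, below z 0.146.
- button_top (a point): centre of the top of the lid button's plate (white with a grey patch), right half of the deck: 34 mm along the cooker's x, 46 mm along its y, 7 mm thick, top z 0.144 when up. In the cooker's frame x -0.150, y -0.038.
- cooker_lid (a joint): opening angle (rad) of the lid about the hinge at its back edge (along the cooker's y, at x 0.112, z 0.134): 0 shut and latched, 1.4 fully open end stop, almost upright. Once released, a damped spring swings it up in about 3 s and holds it; if the hand is in its way it waits there and goes on when the hand leaves.
- lid_front (a point): middle of the lid's front edge (the edge towards the button), z 0.146 when shut. A steel staple, held by the button's hook, hangs under the edge in line with the button; it reaches 22 mm ahead of the edge and swings up with the lid
- spice_jar_gold: glass spice jar with a yellow-gold cap, 45 mm across, 100 mm tall, standing left of the cooker. Not to be moved. Origin: centre of its underside, z up.
- spice_jar_black: glass spice jar with a black cap, 41 mm across, 105 mm tall, standing left of the cooker. Not to be moved. Origin: centre of its underside, z up.
- honey_jar: jar with a black lid, 63 mm across, 94 mm tall, standing right of the cooker. Not to be moved. Origin: centre of its underside, z up.
- mug: white mug with small leaf marks, 92 x 127 mm with its handle, 95 mm tall, on the front part of the worktop, left or right. Not to be moved. Origin: centre of its underside, z up.
- glass: clear drinking glass, 81 mm across, 91 mm tall, on the front part of the worktop, on the other side from the mug. Not to be moved. Origin: centre of its underside, z up.
- garlic: garlic bulb, 53 mm, on the worktop right of the cooker. Not to be moved. Origin: centre of its underside, z up.

How it is judged:
By the outcome, as a careful person would: the job done as asked, in the order asked, and still so for the second after the job is handed in, with the robot touching nothing.
It also fails if it takes over 35 s, if anything falls off the work surface, if the arm or the gripper's body presses on something with over 40 N, if the wrist force passes 120 N, or if a joint passes its speed limit or range.

## Working session

There is one attempt and no reset: what is moved stays moved. The work goes in short steps, Python scripts to look and compute and a tool call to move; the robot and the scene stay as the last step left them, time stands still between calls to the robot, and variables do not carry over. Pictures are saved under pics/ and viewed, at most 10 in all, crops included, and the job is handed in when it is done.

Besides the shell and the picture viewer there is one more tool, called after "Emit:" by a JSON object that holds its "api" and its "payload". drive_tool: Moves the arm, as the interface text tells. Its arguments: {"type":"object","properties":{"motion":{"type":"array","items":{"type":"array","items":{"type":"array","items":{"type":"number"}}}},"squeeze":{"type":"number"}},"required":["motion"]}

```bash
ls; mkdir -p pics
python3 - <<'E'
from station import manip
import cv2,numpy as np
s=manip.sense();print(s['t'],s['tcp_pos'],s['tool_rot'])
ims=[]
for n in ("side","top"):
    im=manip.snapshot(n);cv2.imwrite(f'pics/{n}0.png',im[...,::-1]);print(n,manip.camera_model(n))
E
```

```text
pics
0.0 [ 0.27269128 -0.56157097  0.23033409] [ 9.74593005e-01  2.23980527e-01 -5.60100469e-05 -1.09319309e-03]
side {'fov_y': 46.412505795831805, 'cx': 256.47936287279094, 'cy': 189.84887625574092, 'origin': array([-0.12859948,  0.14248446,  1.12849522]), 'orientation': array([-0.18335009,  0.23020587,  0.73213979, -0.6142958 ])}
top {'fov_y': 47.65209878390238, 'cx': 252.4024231514469, 'cy': 189.06850903415176, 'origin': array([0.36697655, 0.09779764, 1.17595667]), 'orientation': array([ 0.03163919, -0.08719789, -0.69222633,  0.71569421])}
```

View pics/side0.png

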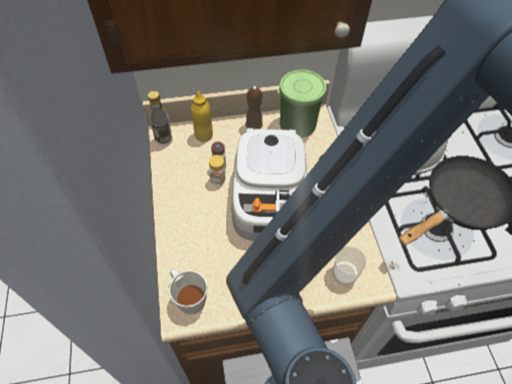

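View pics/top0.png

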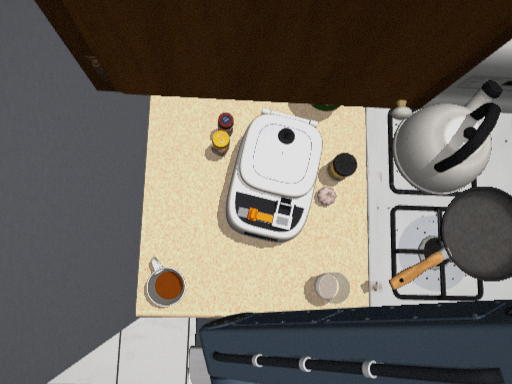

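Side: the arm hides the button, and the orange tab is near (260,206). Top: the tab is near (262,215), the button near (285,212), the mug near (166,287) and the glass near (328,287).

```bash
cat > h.py <<'E'
import numpy as np,cv2
from scipy.spatial.transform import Rotation as R
from station import manip
def ray(c,u,v):
    f=192/np.tan(np.radians(c['fov_y']/2))
    return R.from_quat(c['orientation']).apply([(u-c['cx'])/f,-(v-c['cy'])/f,-1])
def at(c,u,v,z):
    d=ray(c,u,v);o=np.array(c['origin']);return o+d*(z-o[2])/d[2]
def proj(c,p):
    f=192/np.tan(np.radians(c['fov_y']/2))
    q=R.from_quat(c['orientation']).inv().apply(np.array(p)-c['origin'])
    return np.array([c['cx']-f*q[...,0]/q[...,2],c['cy']+f*q[...,1]/q[...,2]]).T
E
python3 - <<'E'
import cv2
a=cv2.imread('pics/top0.png')[180:250,220:320]
cv2.imwrite('pics/c1.png',cv2.resize(a,None,fx=8,fy=8,interpolation=cv2.INTER_CUBIC))
E
```

```text
(no output)
```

View pics/c1.png

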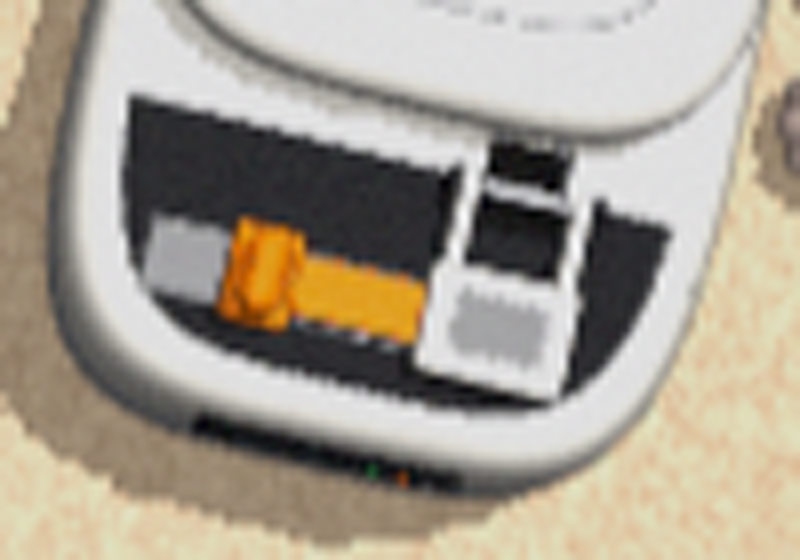

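Crop: the fin top is at about (262,270), i.e. full-picture (252.8,213.8). The button's grey patch is at (499,328), i.e. (282.4,221). The deck's rear edge runs from (130,97) to (455,171).

Run:
```python
from h import *
c=manip.camera_model('top')
px=lambda a,b:(a/8+219.5,b/8+179.5)
im=cv2.imread('pics/top0.png')
B=at(c,*px(499,328),.144);F=at(c,*px(262,270),.157)
d1=at(c,*px(130,97),.127);d2=at(c,*px(455,171),.127)
print('B',B,'F',F,np.linalg.norm((F-B)[:2]))
ya=lambda v:np.degrees(np.arctan2(-v[0],v[1]))
print('yaw',ya(F-B),ya(d1-d2))
a1=at(c,*px(310,255),.136);a2=at(c,*px(425,280),.136);print(ya(a1-a2))
print('bolt front',ya(at(c,*px(300,322),.136)-at(c,*px(420,347),.136)))
yaw=np.radians(ya(F-B));Rz=R.from_euler('z',yaw).as_matrix()
O=B-Rz@[-.150,-.038,.144];print('O',O,np.degrees(yaw))
P=lambda x,y,z:O+Rz@[x,y,z]
for n,p in dict(deckcL=(-.104,.08,.127),lidfront=(-.09,0,.146),plateFR=(-.167,-.061,.144),plateRL=(-.133,-.015,.144)).items():
    u=proj(c,P(*p));print(n,(u-[219.5,179.5])*8)
for n,(u,v,z) in dict(mug=(166,287,.095),glass=(328,286,.091),honey=(343,166,.094),gold=(221,141,.1)).items(): print(n,at(c,u,v,z))
```

```text
B [ 0.47043103 -0.05432951  0.144     ] F [0.48386989 0.01841266 0.157     ] 0.07397314125851538
yaw -10.467179495448232 -10.730055855728967
-10.245340581055773
bolt front -9.797283232892811
O [ 6.24838442e-01 -4.42127001e-02 -5.55111512e-17] -10.467179495448232
deckcL [144.783573   103.60550485]
lidfront [416.3658909  106.65056503]
plateFR [562.62872006 399.87132385]
plateRL [435.62091079 256.41064472]
mug [0.3058792  0.21633482 0.095     ]
glass [ 0.31686117 -0.18000368  0.091     ]
honey [ 0.62291567 -0.21979607  0.094     ]
gold [0.67263679 0.09880854 0.1       ]
```

```bash
cat >> h.py <<'E'
YAW=np.radians(-10.4);O=np.array([.6248,-.0442,0])
def go(x,y,z):
    s=manip.sense();p=O+R.from_euler('z',YAW).apply([x,y,z])
    T=R.from_quat(s['tool_rot']);d=T.inv().apply(p-s['tcp_pos'])/.03
    tx=T.as_matrix()[:,0];yd=np.degrees(np.arctan2(tx[1],tx[0]))
    e=(79.6-yd+180)%360-180
    c=R.from_euler('z',YAW).inv().apply(s['tcp_pos']-O)
    print('t',s['t'],'cooker-frame tcp',c.round(4),'gap',s['finger_gap'],'shift',d.round(2),'turn',round(-e/8,2),'F',np.round(s['force'],1),'z',T.as_matrix()[:,2].round(3))
E
python3 -c "
from h import *
go(-.15,.0075,.2)"
```

```text
t 0.1 cooker-frame tcp [-0.2529 -0.5725  0.2304] gap 1.002068377591633 shift [ 14.21 -13.55   1.05] turn -6.71 F [ 0.6 -0.6  0.1] z [-0.001  0.002 -1.   ]
```

Emit:
{"api": "drive_tool", "payload": {"motion": [[[0,0.7,-0.7,0,-0.5],[0,1.8,-1.7,0,-1],[0,2.9,-2.8,0,-1.6],[0,4,-3.8,0,-2.2],[0,5.1,-4.9,0,-2.8],[0,6.2,-5.9,0,-3.4],[0,7.3,-7,0,-4],[0,8.4,-8,0,-4.6],[0,9.5,-9.1,0,-5.2],[0,10.5,-10,0,-5.6]]]}}

```text
t: 1.1
tcp_pos: [0.4251, -0.1524, 0.2311]
tool_rot: [0.815, 0.58, -0.0, -0.001]
force: [1.6, -1.1, -0.6]
finger_gap: 0.005
gripper_force: 0.0
```

```bash
python3 -c "
from h import *
go(-.15,.0075,.2)"
```

```text
t 1.1 cooker-frame tcp [-0.1769 -0.1425  0.2311] gap 0.00486628920009979 shift [5.08 0.13 1.04] turn -1.09 F [ 1.6 -1.1 -0.6] z [-0.001  0.001 -1.   ]
```

Emit:
{"api": "drive_tool", "payload": {"motion": [[[0,1,0,0,-0.3],[0,2.2,0.1,0,-0.7],[0,3.4,0.1,0,-1.1],[0,4.3,0.1,0,-1.1],[0,4.7,0.1,0.3,-1.1],[0,4.7,0.1,0.5,-1.1],[0,4.7,0.1,0.5,-1.1]]]}}

```text
t: 1.8
tcp_pos: [0.4735, -0.0231, 0.2149]
tool_rot: [0.769, 0.639, -0.001, -0.001]
force: [-0.8, -0.5, -1.2]
finger_gap: 0.001
gripper_force: 0.0
```

Run:
```python
from h import *
go(-.15,.0075,.142)
a=manip.snapshot('side');b=manip.snapshot('top')
cv2.imwrite('pics/c2.png',np.hstack([cv2.resize(x,None,fx=4,fy=4,interpolation=cv2.INTER_CUBIC) for x in (a[160:260,210:310],b[160:260,220:320])])[...,::-1])
```

```text
t 1.8 cooker-frame tcp [-0.1526 -0.0066  0.2149] gap 0.0007028545178935788 shift [0.47 0.09 2.43] turn -0.01 F [-0.8 -0.5 -1.2] z [-0.003  0.    -1.   ]
```

View pics/c2.png

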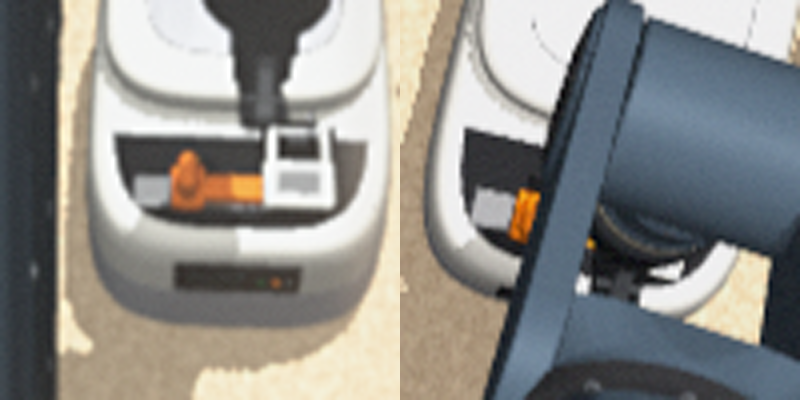

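Side view, now clear: the fin top is at about (256.3,199) and the button patch at about (284.4,205.5). The closed fingers hang above the gap. I'll cross-check these points against the top-view fix.

Run:
```python
from h import *
c=manip.camera_model('side')
for n,u,v,z in(('fin',186/4+209.5,157/4+159.5,.157),('btn',299/4+209.5,182/4+159.5,.144)):
    print(n,R.from_euler('z',YAW).inv().apply(at(c,u,v,z)-O).round(4))
```

```text
fin [-0.1417  0.0365  0.157 ]
btn [-0.1518 -0.0372  0.144 ]
```

Emit:
{"api": "drive_tool", "payload": {"motion": [[[0,0.4,0,0.3,0],[0,0.5,0.1,0.9,0],[0,0.5,0.1,1.5,0],[0,0.5,0.1,2,0],[0,0.5,0.1,2.3,0],[0,0.5,0.1,2.4,0],[0,0.5,0.1,2.4,0]]]}}

```text
t: 2.6
tcp_pos: [0.4804, -0.0086, 0.144]
tool_rot: [0.769, 0.639, -0.0, -0.0]
force: [0.7, 0.4, -0.8]
finger_gap: 0.001
gripper_force: 0.0
```

```bash
python3 -c "
from h import *
go(-.15,.045,.142)"
```

```text
t 2.6 cooker-frame tcp [-0.1484  0.0089  0.144 ] gap 0.0010677736963213243 shift [ 1.2  -0.05  0.07] turn -0.02 F [ 0.7  0.4 -0.8] z [-0.001  0.    -1.   ]
```

Push left.

Emit:
{"api": "drive_tool", "payload": {"motion": [[[0,0.2,0,0,0],[0,0.4,0,0,0],[0,0.6,0,0,0],[0,0.8,0,0,0],[0,1.0,0,0,0],[0,1.1,0,0,0],[0,1.1,0,0,0]]]}}

```text
t: 3.3
tcp_pos: [0.4872, 0.0236, 0.1448]
tool_rot: [0.768, 0.64, 0.0, 0.001]
force: [-0.0, -4.4, 1.1]
finger_gap: 0.001
gripper_force: 2.0
```

Run:
```python
from h import *
go(-.15,.045,.142)
a=manip.snapshot('side')
cv2.imwrite('pics/c3.png',cv2.resize(a[170:240,210:310],None,fx=6,fy=6,interpolation=cv2.INTER_CUBIC)[...,::-1])
```

```text
t 3.3 cooker-frame tcp [-0.1476  0.0419  0.1448] gap 0.0014096439469650543 shift [ 0.1  -0.08  0.09] turn -0.0 F [-0.  -4.4  1.1] z [ 0.002 -0.002 -1.   ]
```

View pics/c3.png

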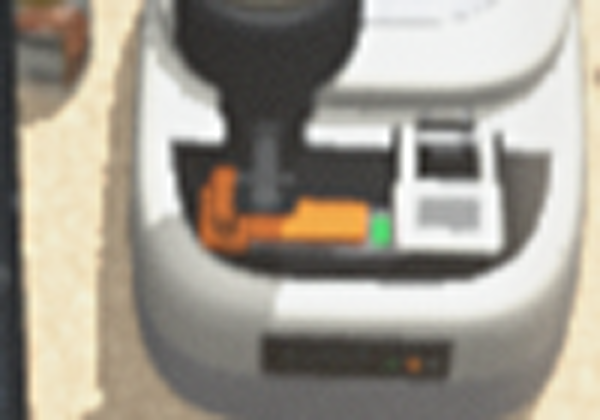

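The green mark shows beside the button, so the bolt is clear. I'll push further until the force shows the stop.

Emit:
{"api": "drive_tool", "payload": {"motion": [[[0,0.1,0,0,0],[0,0.2,0,0,0],[0,0.2,0,0,0],[0,0.2,0,0,0]]]}}

```text
t: 3.75
tcp_pos: [0.4874, 0.0244, 0.1449]
tool_rot: [0.767, 0.641, -0.004, 0.004]
force: [-3.5, -23.3, 4.7]
finger_gap: 0.004
gripper_force: 11.8
```

```bash
python3 -c "
from h import *
go(-.15,.035,.144)"
```

```text
t 3.75 cooker-frame tcp [-0.1475  0.0426  0.1449] gap 0.0041121915926023815 shift [-0.25 -0.08  0.03] turn 0.02 F [ -3.5 -23.3   4.7] z [-0.001 -0.01  -1.   ]
```

Emit:
{"api": "drive_tool", "payload": {"motion": [[[0,-0.2,0,0,0],[0,-0.5,0,0,0],[0,-0.6,0,-0.4,0],[0,-0.7,-0.1,-1,0],[0,-1.6,-0.2,-1.1,0],[0,-2.5,-0.3,-1.1,0],[0,-2.8,-0.3,-0.9,0],[0,-2.8,-0.3,-0.5,0],[0,-2.8,-0.3,-0.4,0]]]}}

```text
t: 4.65
tcp_pos: [0.4621, -0.0505, 0.155]
tool_rot: [0.769, 0.639, -0.001, -0.002]
force: [-0.8, 0.3, 0.0]
finger_gap: 0.003
gripper_force: 0.0
```

Run:
```python
from h import *
go(-.155,-.038,.137)
a=manip.snapshot('side')
cv2.imwrite('pics/c4.png',cv2.resize(a[150:240,200:310],None,fx=6,fy=6,interpolation=cv2.INTER_CUBIC)[...,::-1])
```

```text
t 4.65 cooker-frame tcp [-0.1589 -0.0355  0.155 ] gap 0.0032741135304307743 shift [-0.08  0.13  0.6 ] turn -0.02 F [-0.8  0.3  0. ] z [-0.003  0.002 -1.   ]
```

View pics/c4.png

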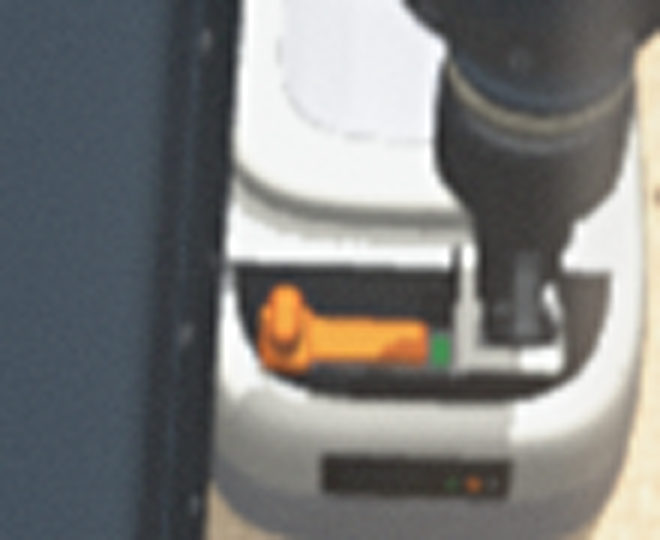

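The tab stays at its left end, and the fingers are over the button plate. Pressing now.

Emit:
{"api": "drive_tool", "payload": {"motion": [[[0,-0.1,0.1,0.2,0],[0,-0.1,0.1,0.4,0],[0,-0.1,0.1,0.5,0],[0,-0.1,0.1,0.6,0],[0,-0.1,0.1,0.7,0],[0,-0.1,0.1,0.7,0],[0,-0.1,0.1,0.7,0]]]}}

```text
t: 5.4
tcp_pos: [0.4665, -0.0547, 0.1371]
tool_rot: [0.769, 0.639, 0.001, 0.001]
force: [-2.1, 0.8, 15.2]
finger_gap: -0.004
gripper_force: 7.9
```

Run:
```python
from h import *
go(-.155,-.038,.137)
a=manip.snapshot('side')
cv2.imwrite('pics/c5.png',cv2.resize(a[110:250,200:340],None,fx=4,fy=4,interpolation=cv2.INTER_CUBIC)[...,::-1])
```

```text
t 5.4 cooker-frame tcp [-0.1538 -0.0389  0.1371] gap -0.004070962210861078 shift [ 0.03 -0.04  0.  ] turn -0.01 F [-2.1  0.8 15.2] z [ 0.002 -0.001 -1.   ]
```

View pics/c5.png

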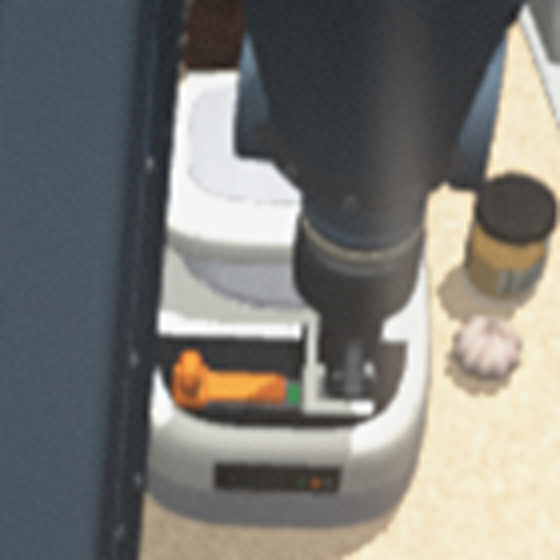

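The lid is rising, and 15 N shows the button fully down. Retreating forward, up, then right.

Emit:
{"api": "drive_tool", "payload": {"motion": [[[0,0,-0.2,-0.4,0],[0,0,-0.7,-1.2,0],[0,-0.3,-1.3,-2,0],[0,-1,-1.8,-2.8,0],[0,-2,-2,-3.4,0],[0,-3.2,-2,-3.8,0],[0,-4.4,-2,-4,0],[0,-5.6,-2,-4,0],[0,-6.8,-2,-4,0],[0,-7.5,-2,-4,0]]]}}

```text
t: 6.45
tcp_pos: [0.3649, -0.267, 0.2555]
tool_rot: [0.769, 0.639, -0.0, 0.0]
force: [-0.1, -0.1, -0.4]
finger_gap: -0.001
gripper_force: 0.0
```

Emit:
{"api": "drive_tool", "payload": {"motion": [[[0,0,0,0,0],[0,0,0,0,0],[0,0,0,0,0],[0,0,0,0,0],[0,0,0,0,0],[0,0,0,0,0],[0,0,0,0,0],[0,0,0,0,0],[0,0,0,0,0],[0,0,0,0,0]]]}}

```text
t: 7.45
tcp_pos: [0.3657, -0.265, 0.2553]
tool_rot: [0.769, 0.639, 0.0, -0.0]
force: [0.0, -1.0, 0.0]
finger_gap: 0.004
gripper_force: 0.0
```

Emit:
{"api": "drive_tool", "payload": {"motion": [[[0,0,0,0,0],[0,0,0,0,0],[0,0,0,0,0],[0,0,0,0,0],[0,0,0,0,0],[0,0,0,0,0],[0,0,0,0,0],[0,0,0,0,0],[0,0,0,0,0],[0,0,0,0,0]]]}}

```text
t: 8.45
tcp_pos: [0.3658, -0.2649, 0.2553]
tool_rot: [0.769, 0.639, 0.0, -0.0]
force: [0.5, -0.5, -0.0]
finger_gap: 0.003
gripper_force: 0.0
```

Emit:
{"api": "drive_tool", "payload": {"motion": [[[0,0,0,0,0],[0,0,0,0,0],[0,0,0,0,0],[0,0,0,0,0],[0,0,0,0,0],[0,0,0,0,0],[0,0,0,0,0],[0,0,0,0,0],[0,0,0,0,0],[0,0,0,0,0]]]}}

```text
t: 9.45
tcp_pos: [0.3658, -0.2649, 0.2553]
tool_rot: [0.769, 0.639, 0.0, 0.0]
force: [1.1, -0.2, 0.6]
finger_gap: 0.004
gripper_force: 0.0
```

Run:
```python
from h import *
a=manip.snapshot('side');b=manip.snapshot('top')
cv2.imwrite('pics/c6.png',np.hstack([cv2.resize(a[60:330,140:400],(400,415)),cv2.resize(b[60:330,130:390],(400,415))])[...,::-1])
s=manip.sense();print(s['t'],s['tcp_pos'],s['force'])
```

```text
9.55 [ 0.36573463 -0.26492631  0.25531878] [-0.16110426  0.91007438  0.11333313]
```

View pics/c6.png

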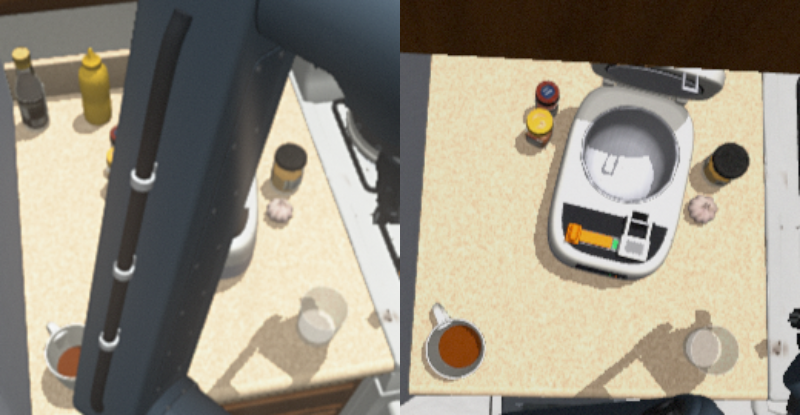

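Top view: the lid is nearly upright, the tab is at its left end with the green mark showing, the button is up, and the jars, mug, glass and garlic are in place. I'll check that the lid has stopped moving, then hand in.

Emit:
{"api": "drive_tool", "payload": {"motion": [[[0,0,0,0,0],[0,0,0,0,0],[0,0,0,0,0],[0,0,0,0,0],[0,0,0,0,0],[0,0,0,0,0],[0,0,0,0,0],[0,0,0,0,0],[0,0,0,0,0],[0,0,0,0,0]]]}}

```text
t: 10.55
tcp_pos: [0.3657, -0.2649, 0.2553]
tool_rot: [0.769, 0.639, -0.0, -0.0]
force: [-0.9, -1.1, 0.1]
finger_gap: 0.005
gripper_force: 0.0
```

Run:
```python
from h import *
b=manip.snapshot('top').astype(int)
old=cv2.imread('pics/c6.png')[:,400:,::-1]
n=cv2.resize(b[60:330,130:390].astype('uint8'),(400,415))
d=np.abs(n.astype(int)-old)[60:110,180:330].max(2);print(d.mean(),(d>40).sum())
if (d>40).sum()<30: print(manip.sign_off())
```

```text
2.2364 0
the job is handed in; nothing more can be done
None
```

The job is handed in at about 10.6 s: I slid the tab to its unlocked stop and pressed the button. In the last pictures the lid stood open and still, the tab was still unlocked, and nothing else on the worktop appeared to have moved.

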